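# Load the washing doser and tamp the tablet down

### The arm

A 6-joint arm with a two-finger parallel gripper is mounted at the origin on the work surface. World frame = base frame: x ahead of the robot, y to its left, z up, the work surface at z = 0. Lengths are in m, angles in rad, forces in N, time in s.
With the tool pointing down it reaches from about 0.35 to 0.925 m from the base axis. Payload 6.4 kg.
Tool frame: the origin (TCP) lies between the finger pads; the fingertips stand 11 mm ahead of it and the grasp point (between the pads) lies 8 mm behind it; z points along the fingers, y is the line along which they close (so a half turn about z gives the same grasp; the last joint's range is limited). The gripper opens to 94 mm and grips with 3 to 60 N. Pads are 16 mm wide; open, the fingers measure 119 mm over their backs; the gripper's body (75 mm by 177 mm) begins 78 mm behind the grasp point.
Start: joints at [0.943, 0.245, 1.558, -0, 1.339, -0.174], TCP at [0.285, 0.584, 0.216] pointing down, gripper open.
Joint ranges: [-3.13, 3.13], [-1.02, 2.26], [0.13, 2.54], [-0.95, 4.09], [0.21, 2.88], [-2.74, 2.74]. Speed limits (rad/s): [2.57, 2.57, 3.14, 3.14, 3.14, 3.14].

### API

Orientations are given as a unit quaternion [x, y, z, w].
In Python, from station import ctrl gives the robot as it stands. Calls block until the motion is done:
- ctrl.movep(position, orientation): joint-space move of the TCP to a pose.
- ctrl.move_l(position, attitude=None, max_speed=0.15, threshold=None): straight line of the TCP; attitude=None keeps the orientation; max_speed is the mean speed in m/s. With threshold (N) it stops when the force on the tool has changed by that much, and returns True; else False.
- ctrl.move_joints(angles): joint-space move.
- ctrl.gripper_to(opening): opening from 0.0 (shut) to 1.0 (fully open); the grip force is fixed at half the most; returns when the fingers have stopped.
- ctrl.sleep(seconds).
- ctrl.ik(position, orientation): joint angles nearest the present ones, or None.
- ctrl.read_state(): the state.
- ctrl.camera(name): name is "scene" or "top" or "wrist"; returns a dict with "image" (384x512x3 uint8, blue, green, red), "depth" (384x512 float32, m along the optical axis (not along the pixel's ray), 0 where there is no reading), "camera_matrix" (3x3 intrinsics, pixels), "dist" ([k1, k2, p1, p2, k3] as OpenCV has them; the pictures are not rectified), "position" and "attitude" of the camera in the world; the wrist camera has in their place "mount" (4x4, takes a point from camera to tool coordinates, whose origin is the TCP and whose axes are the flange's). Camera axes: x right, y up, looking along -z (the intrinsics and any distortion apply to the point x, -y, -z); pixel columns grow to the right and rows downward; lengths in m; the calibration is good to about 2 mm. A picture is of the moment at which its call begins: read the wrist's pose just before it.
A pose or a line that the arm cannot do raises ctrl.IKError and nothing moves.
- ctrl.hand_in(): hands the job in; it is judged then, once.
Trained networks look in a picture, given as the dict that the camera call returned (one of the last four; its "shot" number tells which), for a name from the list of things; names that differ only in an ending like _2 or _b are one class to them, and where a whole thing is asked for, a point or a joint stands for the part that bears it (a point fixed in the world has none). Each returns a list of dicts, best first, with "conf" (0 to 1); they miss things now and then, are a little off and sometimes report something else, mostly with a low value. They report only what shows in the picture. A call takes as long as a camera call. They do not tell look-alikes from the thing itself.
- ctrl.cut_out(query, picture): "pixels" (384x512 bool, what is visible of it) and "box" ([centre column, centre row, width, height] in pixels, round what is visible of it).
The state is a dict: "time": time; "joints": joint angles; "qvel": joint speeds; "joint_torque": joint torques, N m; "eef_pos": TCP position; "tcp_rot": TCP orientation; "force": force on the tool from outside, world axes, zero at the start; "moment": the same for the moment, N m; "gripper_width": opening from 0.0 (shut) to 1.0 (fully open); "grasp_force": force on a finger pad.
Only numpy, scipy, OpenCV 4.12 (cv2) and the standard library are available. Lean on these libraries where they do the work, as an engineer would, in place of code of your own. Each camera call takes 0.05 s, during which the arm holds its last target. There are 200 camera calls.

### The job

Set the blue tablet flat in the middle of the doser's raised round plate and let go, without pushing the plate down with the gripper. Then take the tamper by its handle and press the tablet squarely down with it until the sprung plate bottoms out level, and stand the tamper upright back in its black dish. Leave the green tablet, the softener bottle, the jar of beads and the red can where they are.

Things in the scene. Friction and masses are not known exactly. Their poses are not given: they have to be found in the camera images.
- bore_mouth (a point): Centre of the mouth of the doser's bore, 80 mm above the work surface. The doser is a fixed white housing, 110 x 110 mm and 80 mm high; its bore is 83 mm across and upright. A control panel, 100 mm wide (along x), 14 mm thick and 130 mm high, stands on its own +y side, its near face 55 mm from the bore axis. Axes: z up, y towards the panel.
- plate_top (a point): Centre of the upper face of the doser's steel plate, a disc 74 mm across and 5 mm thick in the bore; z is the plate's normal. The plate rides on a centre spindle: it slides straight down and can also rock up to 0.12 rad any way about a pivot 5 mm below this point (rocking needs about 0.04 N m and it stays as it is left). It may start a little down and rocked by up to 0.06 rad about each level axis.
- carrier (a joint): How far the plate is pushed down, m: 0 = its top level with the bore mouth, 0.034 = bottomed out on a hard stop. Pushing takes 6 N at the top, 10 N at the bottom (spring and ratchet drag); it stays where it is left and does not rise again.
- blue_tablet_center (a point): Centre of the blue tablet, a hard upright disc 46 mm across and 30 mm high, about 70 g, standing on the tray. z is its axis.
- green_tablet_center (a point): Centre of the green tablet, the same size, standing on the same tray about 80 mm from the blue one. To be left alone.
- tray: Fixed aluminium tray, 190 mm (x) x 110 mm (y), floor 4 mm and rim 8 mm above the work surface; origin at the centre of its underside. Tray and dish may be on either side of the doser.
- tamper_center (a point): Centre of the tamper (100 mm high, about 0.4 kg), 50 mm above its flat underside, on its axis; z is up along the axis. Its base is a steel disc 60 mm across and 14 mm thick, then a stem 18 mm across, then from 32 mm to 100 mm above the underside a dark wooden handle of 26 x 26 mm square section, sides along the tamper's x and y.
- dish_floor (a point): Centre of the floor of the tamper's fixed black round dish, 4 mm above the work surface: 80 mm across inside, rim 6 mm above its floor and 94 mm across outside. The tamper starts standing in it. The bottle stands about 95 mm towards the dish's -x, the jar about 95 mm towards its +x.
- softener_center (a point): Centre of the blue softener bottle, 60 mm across, 190 mm high, loose, standing near the tamper. To be left alone.
- beads_center (a point): Centre of the orange jar of beads with a white cap, 60 mm across, 85 mm high, loose, standing near the tamper. To be left alone.
- stain_can_center (a point): Centre of the red can of stain remover, 54 mm across, 130 mm high, loose, standing about 107 mm from the bore axis on the doser's own -x side. To be left alone.
There are look-alikes about, which are no part of the job. Leave any grey look-alike of the part that bears blue_tablet_center alone.

How it is judged:
On the way, in this order (a step that is already met when the one before it is completed fails the run):
1. the blue tablet stands on the plate, within 10 mm of its centre and let go, the plate still up (pushed down less than 15 mm) (horizontal distance between blue_tablet_center and plate_top below 0.01 m and distance between blue_tablet_center and plate_top below 0.019 m and value of joint carrier below 0.015 m and contact force between the fingers and blue_tablet below 0.1 N), for 0.2 s.
2. the tamper presses on the tablet, upright within 0.08 rad, with the plate bottomed out (at least 31 of 34 mm) and level within 0.05 rad (value of joint carrier above 0.031 m and angle between plate_top's own z axis and vertical below 0.05 rad and horizontal distance between blue_tablet_center and plate_top below 0.01 m and contact force between tamper and blue_tablet above 2 N and angle between tamper_center's own z axis and vertical below 0.08 rad), for 0.2 s.
At the end, for the whole second after the job is handed in: The plate is down at least 31 of its 34 mm and level within 0.05 rad, the blue tablet lies flat on it (within 0.06 rad of upright) within 10 mm of the plate's centre, and the tamper stands upright (within 0.05 rad) and still on the dish floor, within 13 mm of the dish's centre (value of joint carrier above 0.031 m and angle between each of plate_top, tamper_center's own z axis and vertical below 0.05 rad and horizontal distance between blue_tablet_center and plate_top below 0.01 m and distance between blue_tablet_center and plate_top below 0.019 m and angle between blue_tablet_center's own z axis and vertical below 0.06 rad and horizontal distance between tamper_center and dish_floor below 0.013 m and height (world z) of tamper_center below 0.058 m and linear speed of each of tamper, blue_tablet below 0.02 m/s); the robot touches nothing.
It fails at once if the plate is pushed down with the gripper instead of the tamper (value of joint carrier above 0.015 m and (contact force between the fingers and blue_tablet above 2 N or contact force between the fingers and carrier above 2 N)).
It fails at once if the green tablet is moved more than 30 mm or tipped (distance of green_tablet_center from where it was at the start of the episode above 0.03 m or angle between green_tablet_center's own z axis and vertical above 0.35 rad).
It fails at once if the softener bottle is moved more than 30 mm or tipped (distance of softener_center from where it was at the start of the episode above 0.03 m or angle between softener_center's own z axis and vertical above 0.35 rad).
It fails at once if the jar of beads is moved more than 30 mm or tipped (distance of beads_center from where it was at the start of the episode above 0.03 m or angle between beads_center's own z axis and vertical above 0.35 rad).
It fails at once if the red can is moved more than 30 mm or tipped (distance of stain_can_center from where it was at the start of the episode above 0.03 m or angle between stain_can_center's own z axis and vertical above 0.35 rad).
It also fails if it takes over 67 s, if anything falls off the work surface, if the arm or the gripper's body presses on something with over 40 N, if the wrist force passes 120 N, or if a joint passes its speed limit or range.

## Working session

There is one attempt and no reset: what is moved stays moved. The work goes in short steps, each a Python script; the robot and the scene stay as the last script left them, time stands still between calls to the robot, and variables do not carry over. Pictures are saved under pics/ and viewed, at most 10 in all, crops included, and the job is handed in when it is done.

```bash
ls; mkdir -p pics; cat > h.py <<'E'
import numpy as np, cv2
from scipy.spatial.transform import Rotation as R
from station import ctrl
def shot(name):
    s=ctrl.read_state(); p=ctrl.camera(name)
    if name=="wrist":
        T=np.eye(4);T[:3,:3]=R.from_quat(s["tcp_rot"]).as_matrix();T[:3,3]=s["eef_pos"];p["T"]=T@np.array(p["mount"])
    else:
        T=np.eye(4);T[:3,:3]=R.from_quat(p["attitude"]).as_matrix();T[:3,3]=p["position"];p["T"]=T
    return p
def rays(p,px):
    u=cv2.undistortPoints(np.float64(px).reshape(-1,1,2),np.array(p["camera_matrix"],float),np.array(p["dist"],float)).reshape(-1,2)
    return np.c_[u[:,0],-u[:,1],-np.ones(len(u))]
def cloud(p,mask):
    v,u=np.nonzero(mask&(p["depth"]>0))
    c=rays(p,np.c_[u,v])*p["depth"][v,u][:,None]
    return c@p["T"][:3,:3].T+p["T"][:3,3]
def atz(p,px,z):
    d=rays(p,px)@p["T"][:3,:3].T;o=p["T"][:3,3]
    return o+d*((z-o[2])/d[:,2])[:,None]
E
cat > a.py <<'E'
from h import *
for n in ("top","scene"):
    p=shot(n); im=p["image"].copy()
    print(n,p["position"],p["T"][:3,2])
    for q in ["blue_tablet_center","green_tablet_center","tray","tamper_center","softener_center","beads_center","stain_can_center","plate_top","bore_mouth","dish_floor"]:
        try: r=ctrl.cut_out(q,p)
        except Exception as e: print(q,e); continue
        for d in r[:4]:
            if d["conf"]<.2: continue
            c=cloud(p,d["pixels"])
            if len(c)<5: print(q,"nodepth",d["box"]);continue
            zt=np.percentile(c[:,2],95); t=c[c[:,2]>zt-.008]
            print(q,round(d["conf"],2),np.round(d["box"]).astype(int),"top",np.round(zt,3),"mid",np.round((t.min(0)+t.max(0))/2,3),"ext",np.round(np.ptp(t,0),3), "med",np.round(np.median(c,0),3))
    cv2.imwrite(f"pics/{n}0.png",cv2.resize(im,(800,600)))
E
python3 a.py
```

```text
pics
top [0.38080945 0.01812969 1.05579242] [-0.14850101  0.00803402  0.98887962]
blue_tablet_center 0.68 [350 192  14  12] top 0.039 mid [ 0.53  -0.271  0.036] ext [0.041 0.043 0.01 ] med [ 0.53  -0.268  0.035]
blue_tablet_center 0.58 [315 204  17  20] top 0.035 mid [ 0.501 -0.165  0.032] ext [0.044 0.044 0.01 ] med [ 0.5   -0.164  0.031]
blue_tablet_center 0.46 [360 154  19  18] top 0.035 mid [ 0.641 -0.304  0.032] ext [0.044 0.041 0.011] med [ 0.638 -0.301  0.031]
green_tablet_center 0.66 [358 224  17  11] top 0.038 mid [ 0.444 -0.285  0.035] ext [0.04  0.042 0.009] med [ 0.444 -0.283  0.035]
green_tablet_center 0.56 [249 182  56  55] top 0.131 mid [0.539 0.075 0.129] ext [0.093 0.042 0.011] med [0.552 0.02  0.08 ]
green_tablet_center 0.5 [153 231  38  25] top 0.192 mid [0.42  0.285 0.189] ext [0.027 0.026 0.009] med [0.417 0.273 0.128]
tray 0.8 [354 209  38  64] top 0.011 mid [ 0.486 -0.282  0.022] ext [0.195 0.115 0.037] med [ 0.484 -0.279  0.006]
tray 0.65 [273 214  20  22] top 0.134 mid [ 0.463 -0.036  0.131] ext [0.047 0.047 0.01 ] med [ 0.46  -0.034  0.131]
tamper_center 0.6
[... 2024 characters left out ...]
nter 0.57 [265 220  65  82] top 0.128 mid [0.539 0.074 0.127] ext [0.094 0.04  0.015] med [0.572 0.023 0.08 ]
stain_can_center 0.86 [233 198  21  46] top 0.133 mid [ 0.462 -0.036  0.13 ] ext [0.048 0.048 0.01 ] med [ 0.479 -0.042  0.1  ]
plate_top 0.77 [262 219  31  22] top 0.082 mid [0.558 0.016 0.079] ext [0.071 0.07  0.009] med [0.56  0.015 0.079]
bore_mouth 0.56 [265 219  68  84] top 0.128 mid [0.538 0.076 0.128] ext [0.096 0.044 0.014] med [0.572 0.023 0.08 ]
bore_mouth 0.38 [342 186  18  39] top 0.106 mid [0.516 0.261 0.104] ext [0.027 0.025 0.01 ] med [0.522 0.253 0.059]
dish_floor 0.62 [338 197  29  23] top 0.013 mid [0.506 0.261 0.01 ] ext [0.086 0.092 0.01 ] med [0.502 0.233 0.01 ]
```

```bash
python3 - <<'E'
from h import *
p=shot("top"); im=p["image"]
cv2.imwrite("pics/topcrop.png",cv2.resize(im[120:270,110:410],(800,400),interpolation=cv2.INTER_CUBIC))
p=shot("scene"); im=p["image"]
cv2.imwrite("pics/scenecrop.png",cv2.resize(im[110:340,100:400],(780,598),interpolation=cv2.INTER_CUBIC))
E
```

```text
(no output)
```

View pics/topcrop.png

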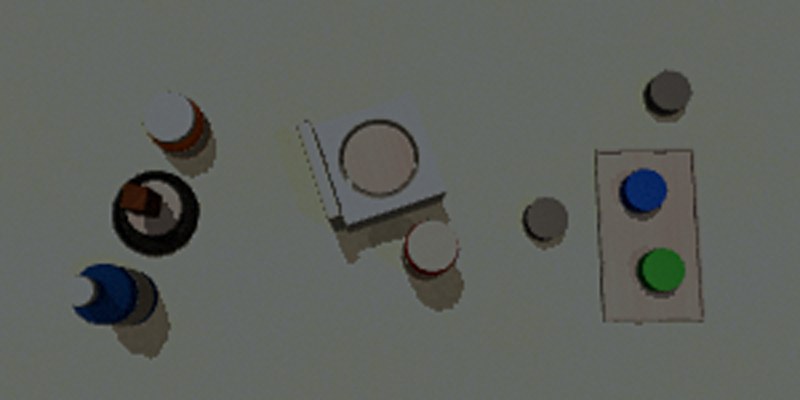

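View pics/scenecrop.png

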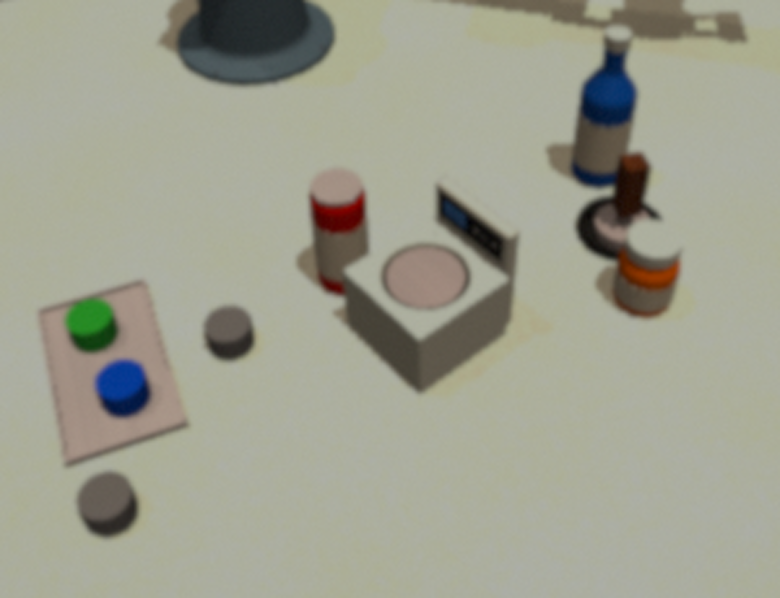

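The top picture shows blue and green tablets on the tray at (350,192) and (358,222), and loose grey look-alikes at (315,204) and (360,154). The blue one fits: it is blue, on the tray and 80 mm from the green, and both enlarged crops confirm it.

```bash
cat >> h.py <<'E'
def down(a):
    y=np.array([np.cos(a),np.sin(a),0]);z=np.array([0,0,-1.]);return R.from_matrix(np.c_[np.cross(y,z),y,z]).as_quat()
def pick(pos,a):
    q0=np.array(ctrl.read_state()["joints"]);best=None
    for k in (0,1):
        o=down(a+k*np.pi);j=ctrl.ik(list(pos),list(o))
        if j is None: continue
        d=np.abs(np.array(j)-q0).max()
        if best is None or d<best[0]: best=(d,[float(v) for v in o],np.round(j,2))
    return best
E
python3 - <<'E'
from h import *
for n in ("top","scene"):
    p=shot(n); c=cloud(p,np.ones((384,512),bool))
    P=c[(np.hypot(c[:,0]-.558,c[:,1]-.016)<.033)&(c[:,2]>.04)&(c[:,2]<.09)]
    A=np.c_[P[:,:2]-[.558,.016],np.ones(len(P))];s=np.linalg.lstsq(A,P[:,2],rcond=None)[0];print(n,"plate slope,z",s)
    H=c[(np.hypot(c[:,0]-.558,c[:,1]-.016)<.09)&(abs(c[:,2]-.08)<.006)]
    print("housing top",cv2.minAreaRect(np.float32(H[:,:2]*1000)))
    H=c[(np.hypot(c[:,0]-.54,c[:,1]-.075)<.07)&(c[:,2]>.12)&(c[:,1]>.03)]
    print("panel",cv2.minAreaRect(np.float32(H[:,:2]*1000)))
    H=c[(np.hypot(c[:,0]-.517,c[:,1]-.26)<.03)&(c[:,2]>.098)]
    print("handle",cv2.minAreaRect(np.float32(H[:,:2]*1000)))
    H=c[(np.hypot(c[:,0]-.51,c[:,1]-.26)<.055)&(abs(c[:,2]-.010)<.005)]
    print("dish",cv2.minEnclosingCircle(np.float32(H[:,:2]*1000)),len(H))
E
```

```text
top plate slope,z [-0.02552295  0.03576272  0.07903968]
housing top ((557.1482543945312, 21.491493225097656), (111.13956451416016, 122.5835952758789), 18.098682403564453)
panel ((539.0698852539062, 73.70352172851562), (99.71785736083984, 14.854462623596191), 18.35463523864746)
handle ((516.4082641601562, 260.4779968261719), (26.166109085083008, 26.099660873413086), 79.84586334228516)
dish ((510.4091491699219, 260.4994201660156), 51.90907669067383) 378
scene plate slope,z [-0.02782871  0.03374757  0.07939252]
housing top ((540.4649658203125, 15.883155822753906), (143.3037872314453, 121.0344009399414), 19.486766815185547)
panel ((538.2766723632812, 74.62179565429688), (99.98463439941406, 15.485176086425781), 18.640962600708008)
handle ((514.2000732421875, 261.68402099609375), (27.100116729736328, 27.606435775756836), 84.09884643554688)
dish ((511.9961853027344, 258.9983825683594), 51.7270393371582) 224
```

```bash
python3 - <<'E'
from h import *
b=[.530,-.2705]
for a in (np.pi/2,np.pi/2-.4,np.pi/2+.4): print(pick(b+[.021],a))
d,o,j=pick(b+[.021],np.pi/2)
ctrl.movep([.38,.3,.30],o) if ctrl.ik([.38,.3,.30],o) is not None else print("noik")
ctrl.movep(b+[.12],o)
ctrl.gripper_to(.8)
p=shot("wrist")
r=ctrl.cut_out("blue_tablet_center",p)
for e in r[:2]:
    c=cloud(p,e["pixels"]);t=c[c[:,2]>np.percentile(c[:,2],95)-.008]
    print(e["conf"],e["box"],np.round((t.min(0)+t.max(0))/2,4),np.ptp(t,0))
cv2.imwrite("pics/w1.png",p["image"])
s=ctrl.read_state();print(s["time"],s["joints"],s["eef_pos"],s["force"])
E
```

```text
(np.float64(1.6052140182937382), [1.0, -9.184850993605148e-17, 0.0, 0.0], array([-0.66,  0.37,  1.8 , -0.  ,  0.97,  0.91]))
(np.float64(1.6052140182937382), [0.9800665778412415, -0.19866933079506147, 0.0, 0.0], array([-0.66,  0.37,  1.8 , -0.  ,  0.97,  1.31]))
(np.float64(1.6052140182937382), [0.9800665778412415, 0.19866933079506127, 0.0, 0.0], array([-0.66,  0.37,  1.8 , -0.  ,  0.97,  0.51]))
0.97 [293.7, 63.3, 58.2, 59.6] [ 0.6407 -0.3037  0.0288] [0.04455379 0.0452558  0.00846756]
0.7 [255.6, 193.8, 56.1, 58.9] [ 0.5315 -0.2703  0.0323] [0.04486828 0.04527765 0.00927787]
6.0083 [-6.62298395e-01  2.22923283e-01  1.77088458e+00  1.52302085e-05
  1.14773940e+00  9.08516289e-01] [ 0.53001984 -0.27051359  0.12001509] [ 0.98828349 -1.09022252 -0.37133349]
```

View pics/w1.png

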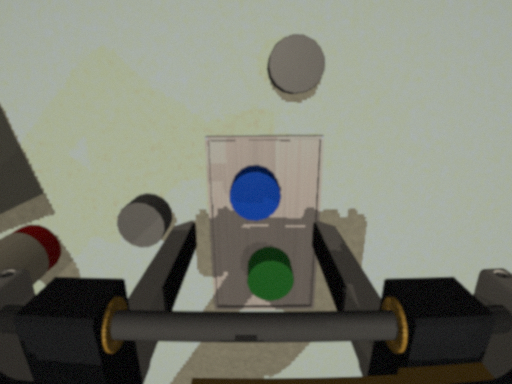

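The wrist view shows the blue tablet at (255,193), centred between the fingers, with green at (270,273) and the greys at (296,64) and (145,220). The position agrees to 1.5 mm, so I'll grasp it.

```bash
python3 - <<'E'
from h import *
b=[.531,-.2704]
ctrl.move_l(b+[.04],max_speed=.12); print(ctrl.move_l(b+[.021],max_speed=.06,threshold=15))
ctrl.gripper_to(.3)
s=ctrl.read_state();print(s["time"],s["eef_pos"],s["gripper_width"],s["grasp_force"])
ctrl.move_l(b+[.19],max_speed=.2)
n=np.array([.0265,-.0348,1]);n/=np.linalg.norm(n)
tilt=R.align_vectors([n],[[0,0,1]])[0]
pl=np.array([.558,.0158,.0795])
best=pick(pl+[0,0,.12],np.radians(18.4)); print(best)
o=(tilt*R.from_quat(best[1])).as_quat()
tgt=lambda h: list(pl+n*(.017+h))
ctrl.movep(tgt(.10),list(o))
ctrl.move_l(tgt(.012),max_speed=.1)
ctrl.sleep(.2)
s=ctrl.read_state();f0=s["force"];print(f0)
print(ctrl.move_l(tgt(-.003),max_speed=.012,threshold=3.5))
s=ctrl.read_state();print(s["time"],s["eef_pos"],tgt(0),s["force"],s["gripper_width"],s["grasp_force"])
E
```

```text
False
7.8667 [ 0.53114951 -0.27053221  0.02124272] 0.4860731979353718 30.0002583861351
(np.float64(1.4056231684762435), [0.5849576749872154, 0.8110638189893266, 0.0, 0.0], array([-0.17,  0.05,  1.81, -0.  ,  1.28, -0.5 ]))
[-0.45440966  0.62698632  0.01418393]
True
12.4583 [0.55828288 0.01529088 0.09445423] [np.float64(0.5584500696488691), np.float64(0.015208965140353138), np.float64(0.09648376033467998)] [-0.11019256  0.58704614  3.72586697] 0.47892706664469564 30.001029074192047
```

```bash
python3 - <<'E'
from h import *
ctrl.gripper_to(.75)
s=ctrl.read_state();o=s["tcp_rot"];e=np.array(s["eef_pos"])
ctrl.move_l(list(e+[.001,-.001,.05]),max_speed=.1)
ctrl.move_l(list(e+[-.02,.02,.16]),max_speed=.25)
p=shot("wrist")
for p in (p,shot("scene")):
    for d in ctrl.cut_out("blue_tablet_center",p)[:4]:
        c=cloud(p,d["pixels"]);t=c[c[:,2]>np.percentile(c[:,2],95)-.006]
        if len(t)<5 or c[:,2].max()<.09: continue
        A=np.c_[t[:,:2]-t[:,:2].mean(0),np.ones(len(t))];l=np.linalg.lstsq(A,t[:,2],rcond=None)[0]
        print(round(d["conf"],2),d["box"],np.round((t.min(0)+t.max(0))/2,4),np.ptp(t,0),l)
# look at tamper
d,o2,j=pick([.515,.26,.26],np.radians(90-14)); print(d,j)
ctrl.movep([.515,.26,.26],o2)
p=shot("wrist");cv2.imwrite("pics/w2.png",p["image"])
c=cloud(p,np.ones((384,512),bool))
H=c[(np.hypot(c[:,0]-.516,c[:,1]-.26)<.03)&(c[:,2]>.096)]
print("handle",cv2.minAreaRect(np.float32(H[:,:2]*1000)),np.median(H[:,2]),len(H))
H=c[(np.hypot(c[:,0]-.51,c[:,1]-.26)<.055)&(abs(c[:,2]-.010)<.003)]
print("dish",cv2.minEnclosingCircle(np.float32(H[:,:2]*1000)),len(H))
H=c[(np.hypot(c[:,0]-.51,c[:,1]-.26)<.05)&(abs(c[:,2]-.018)<.003)]
print("base",cv2.minEnclosingCircle(np.float32(H[:,:2]*1000)),len(H))
print(ctrl.read_state()["time"])
E
```

```text
0.97 [197.0, 286.5, 31.0, 39.7] [ 0.5066 -0.0845  0.1602] [0.03372164 0.20138935 0.26845728] [-0.03978039  0.75828315  0.03198039]
0.71 [269.2, 205.4, 42.5, 49.1] [0.5579 0.016  0.1071] [0.04533627 0.04453564 0.00722951] [-0.02261192  0.02058711  0.10798778]
0.57 [259.6, 212.6, 23.7, 20.0] [0.5559 0.014  0.1086] [0.04540156 0.04493728 0.0072847 ] [-0.04743694  0.03020119  0.10897907]
0.5688530067628095 [ 0.27  0.04  1.7  -0.    1.4  -1.06]
handle ((507.56793212890625, 267.51513671875), (44.12700653076172, 39.82792282104492), 3.7732903957366943) 0.36405666253468505 4296
dish ((511.3820495605469, 263.3548278808594), 46.866912841796875) 879
base ((515.1192016601562, 262.54656982421875), 29.82111358642578) 866
15.4583
```

View pics/w2.png

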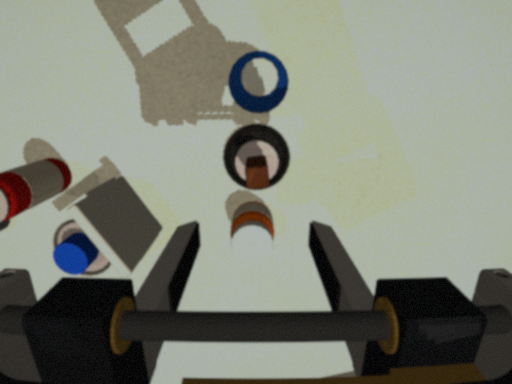

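The wrist view shows the blue tablet sitting centred on the plate at (75,253). The tamper handle is at (257,170) in the dish, with the bottle at (258,80) and the jar at (252,230). The fingers close across the bottle–jar line, so they are clear of both.

```bash
python3 - <<'E'
from h import *
p=shot("wrist")
c=cloud(p,np.ones((384,512),bool))
for m in (.098,.1,.102):
    H=c[(np.hypot(c[:,0]-.516,c[:,1]-.262)<.03)&(c[:,2]>m)&(c[:,2]<.115)]
    print("handle",cv2.minAreaRect(np.float32(H[:,:2]*1000)),np.median(H[:,2]),len(H))
H=c[(np.hypot(c[:,0]-.516,c[:,1]-.262)<.03)&(c[:,2]>.04)&(c[:,2]<.115)]
print("all",cv2.minAreaRect(np.float32(H[:,:2]*1000)))
E
```

```text
handle ((515.5551147460938, 262.4942321777344), (26.03717613220215, 26.18319320678711), 82.31100463867188) 0.10441614351445172 538
handle ((515.5665893554688, 262.5788269042969), (25.866491317749023, 26.18319320678711), 82.31100463867188) 0.10442574665620163 529
handle ((515.3182373046875, 262.5929870605469), (25.849411010742188, 25.565509796142578), 81.98828125) 0.10446558990921237 506
all ((515.3906860351562, 262.5164489746094), (26.03717613220215, 26.515085220336914), 82.31100463867188)
```

```bash
python3 - <<'E'
from h import *
t=[.5155,.2625]
d,o,j=pick(t+[.074],np.radians(82.3)); print(d,j)
ctrl.movep(t+[.15],o)
ctrl.move_l(t+[.074],max_speed=.12,threshold=15)
ctrl.gripper_to(.0)
s=ctrl.read_state();print(s["time"],s["eef_pos"],s["gripper_width"],s["grasp_force"],s["force"])
ctrl.move_l(t+[.25],max_speed=.15)
ctrl.movep([.558,.0158,.25],o)
ctrl.move_l([.558,.0158,.205],max_speed=.1)
p=shot("scene"); im=p["image"]
c=cloud(p,np.ones((384,512),bool))
H=c[(np.hypot(c[:,0]-.558,c[:,1]-.016)<.028)&(c[:,2]>.138)&(c[:,2]<.157)]
H=H[H[:,2]>.146]
if len(H)>10:
    A=np.c_[H[:,:2]-[.558,.016],np.ones(len(H))];print(len(H),np.linalg.lstsq(A,H[:,2],rcond=None)[0],(H.min(0)+H.max(0))/2)
cv2.imwrite("pics/s3.png",cv2.resize(im[90:290,180:400],(660,600),interpolation=cv2.INTER_CUBIC))
s=ctrl.read_state();print(s["time"],s["force"],s["moment"],s["gripper_width"])
E
```

```text
0.33896820430335595 [ 0.28  0.25  1.83 -0.    1.06 -1.16]
17.5667 [0.51552419 0.2624764  0.07401829] 0.2737464085446494 29.99036818742752 [-0.19182196 -0.58277453 -0.07150203]
269 [-0.0211481   0.00329701  0.15124172] [0.55786644 0.01589287 0.15173683]
20.525 [ 0.17050047  0.12173138 -2.82563047] [ 0.05964687  0.00589678 -0.05010801] 0.27530866689935973
```

View pics/s3.png

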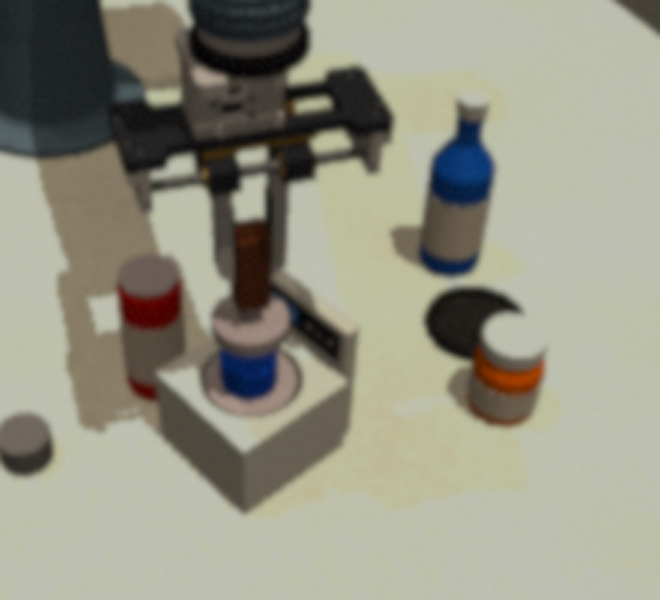

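The scene picture shows the tamper held upright over the tablet at (250,310), centred and level. The bottle, jar and can have not moved. Next is the press.

```bash
python3 - <<'E'
from h import *
x=[.558,.0158]
print(ctrl.move_l(x+[.182],max_speed=.08,threshold=20))
r=ctrl.move_l(x+[.141],max_speed=.02,threshold=24)
s=ctrl.read_state();print(r,s["time"],s["eef_pos"],s["force"],s["moment"])
ctrl.sleep(.4)
s=ctrl.read_state();print(s["time"],s["eef_pos"],s["force"],s["moment"],s["gripper_width"])
E
```

```text
False
False 23.1583 [0.56075359 0.01606416 0.14532299] [-3.96187737  4.60359643 20.24653607] [ 1.30030028e+00  1.03373561e+00 -4.37523185e-04]
23.5583 [0.56074603 0.0160783  0.14533363] [-3.84781751  4.50913332 18.84892341] [ 1.30036805  0.99841135 -0.0160384 ] 0.2717263580643503
```

```bash
cat > lv.py <<'E'
from h import *
def lv():
    for n in ("scene","top"):
        c=cloud(shot(n),np.ones((384,512),bool))
        H=c[(np.hypot(c[:,0]-.558,c[:,1]-.016)<.034)&(c[:,2]>.083)&(c[:,2]<.099)]
        if len(H)>20:
            A=np.c_[H[:,:2]-[.558,.016],np.ones(len(H))];print(n,len(H),np.linalg.lstsq(A,H[:,2],rcond=None)[0],(H.min(0)+H.max(0))/2,np.ptp(H,0))
    s=ctrl.read_state();print(s["time"],R.from_quat(s["tcp_rot"]).as_matrix()[:,2],s["eef_pos"],s["force"],s["moment"])
E
python3 -c "
from lv import *
lv()"
```

```text
scene 324 [-0.072774    0.02484436  0.09148072] [0.55820771 0.01650125 0.09095752] [0.05993002 0.0599263  0.01547943]
23.6583 [ 6.65144841e-03  5.51270347e-04 -9.99977727e-01] [0.5607607  0.01610714 0.14532762] [-4.167209    4.34408685 20.14443718] [ 1.32893644  0.95518683 -0.03948805]
```

```bash
cat > lv2.py <<'E'
from h import *
def plane(H,ctr):
    for _ in range(3):
        A=np.c_[H[:,:2]-ctr,np.ones(len(H))];s=np.linalg.lstsq(A,H[:,2],rcond=None)[0]
        k=abs(A@s-H[:,2])<.003
        H=H[k]
    return len(H),np.round(s,4),np.round((H.min(0)+H.max(0))/2,4)
def look(zlo,zhi,r,ctr=(.558,.0158)):
    for n in ("scene","top"):
        c=cloud(shot(n),np.ones((384,512),bool))
        H=c[(np.hypot(c[:,0]-ctr[0],c[:,1]-ctr[1])<r)&(c[:,2]>zlo)&(c[:,2]<zhi)]
        if len(H)>30: print(n,plane(H,ctr))
E
python3 - <<'E'
from lv2 import *
print("pressed");look(.084,.098,.03)
ctrl.move_l([.558,.0158,.205],max_speed=.08)
s=ctrl.read_state();print(s["time"],s["eef_pos"],s["force"],s["gripper_width"])
print("tamper");look(.143,.159,.03)
print("tablet");look(.070,.083,.021)
print("housing");look(.077,.084,.1)
im=ctrl.camera("scene")["image"]
cv2.imwrite("pics/s4.png",cv2.resize(im[130:290,200:350],(562,600),interpolation=cv2.INTER_CUBIC))
E
```

```text
pressed
scene (273, array([-0.0513,  0.0083,  0.0916]), array([0.5585, 0.0156, 0.0908]))
24.7083 [0.55758785 0.01586204 0.20432856] [-0.74122152  0.31994215 -3.22970048] 0.2743177065398434
tamper
scene (276, array([-0.0478,  0.016 ,  0.1503]), array([0.5576, 0.0163, 0.15  ]))
tablet
scene (181, array([-0.0407, -0.004 ,  0.0777]), array([0.5592, 0.0159, 0.0772]))
housing
scene (848, array([0.0074, 0.0008, 0.0813]), array([0.5519, 0.0213, 0.0809]))
```

View pics/s4.png

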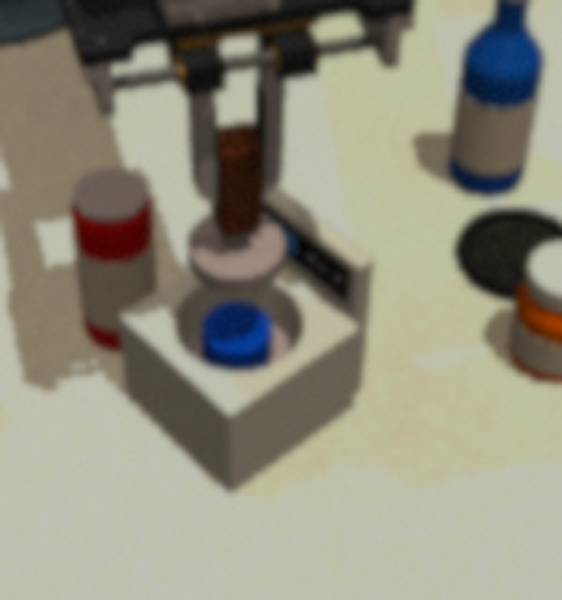

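```bash
cat > lv3.py <<'E'
from lv2 import *
def avg(specs,N=8,n="scene"):
    cs=[cloud(shot(n),np.ones((384,512),bool)) for _ in range(N)]; c=np.vstack(cs)
    for name,ctr,r0,r1,zlo,zhi in specs:
        d=np.hypot(c[:,0]-ctr[0],c[:,1]-ctr[1]);H=c[(d>=r0)&(d<r1)&(c[:,2]>zlo)&(c[:,2]<zhi)]
        if len(H)>50: print(n,name,plane(H,ctr))
E
python3 - <<'E'
from lv3 import *
avg([("tamper",(.558,.016),.012,.026,.143,.159),("tablet",(.558,.0155),0,.017,.068,.085),("plate",(.558,.0155),.026,.036,.04,.053)])
# move aside for a top/wrist look at tablet
s=ctrl.read_state()
ctrl.move_l([.558,.0158,.25],max_speed=.2)
ctrl.move_l([.50,.18,.25],max_speed=.25)
for n in ("top","scene"):
    avg([("tablet",(.558,.0155),0,.017,.068,.085),("plate",(.558,.0155),.026,.036,.035,.055)],5,n)
print(ctrl.read_state()["time"])
E
```

```text
scene tamper (1493, array([-0.0409,  0.0076,  0.151 ]), array([0.5584, 0.016 , 0.1506]))
scene tablet (920, array([-0.0208,  0.0102,  0.0779]), array([0.5578, 0.0155, 0.078 ]))
scene plate (362, array([-0.0084, -0.0029,  0.0481]), array([0.5467, 0.019 , 0.0481]))
top tablet (532, array([-0.0244,  0.0074,  0.0774]), array([0.5581, 0.0158, 0.0774]))
top plate (969, array([-0.0228,  0.0094,  0.0474]), array([0.5589, 0.0158, 0.0473]))
scene tablet (570, array([-0.023 ,  0.0098,  0.0778]), array([0.5579, 0.0156, 0.0778]))
scene plate (225, array([-0.007 ,  0.0041,  0.0483]), array([0.548 , 0.019 , 0.0485]))
27.1833
```

Averaged over two cameras, the plate is down about 33.5 mm and tilted about 0.025 rad. The tamper turned about 0.03 rad in the grip, so I'll press once more with that corrected.

```bash
python3 - <<'E'
from lv3 import *
n=np.array([.034,-.008,1]);T=R.align_vectors([[0,0,1]],[n/np.linalg.norm(n)])[0]
o=list((T*R.from_quat(ctrl.read_state()["tcp_rot"])).as_quat())
x=[.5575,.0157]
ctrl.movep(x+[.25],o)
ctrl.move_l(x+[.165],max_speed=.1)
ctrl.sleep(.2)
avg([("tamper",(.558,.016),.012,.026,.103,.12)],4)
ctrl.move_l(x+[.149],max_speed=.05,threshold=15)
r=ctrl.move_l(x+[.1415],max_speed=.02,threshold=18);ctrl.sleep(.5)
s=ctrl.read_state();print(r,s["time"],s["eef_pos"],s["force"],s["moment"])
avg([("tamper",(.558,.016),.012,.026,.084,.1)],6)
E
```

```text
scene tamper (669, array([-0.0003, -0.001 ,  0.1119]), array([0.5585, 0.0161, 0.1119]))
True 30.6167 [0.55813649 0.01579833 0.14548174] [-1.30537971 -0.44720196  5.48696035] [ 0.11874858  0.2858824  -0.01812618]
scene tamper (993, array([-0.0106, -0.0004,  0.0919]), array([0.5587, 0.016 , 0.0919]))
```

Now the tamper is level (0.01 rad) with the plate bottomed out and held for over 0.5 s. I'll lift it and return it to the dish.

```bash
python3 - <<'E'
from lv3 import *
s=ctrl.read_state();o=s["tcp_rot"]
ctrl.move_l([.558,.0158,.26],max_speed=.12)
ctrl.movep([.5115,.2615,.26],list(o))
ctrl.move_l([.5115,.2615,.09],max_speed=.12);ctrl.sleep(.2)
avg([("tamper",(.5115,.2615),.012,.026,.025,.05)],3)
r=ctrl.move_l([.5115,.2615,.071],max_speed=.02,threshold=4)
s=ctrl.read_state();print(r,s["time"],s["eef_pos"],s["force"])
ctrl.gripper_to(.75)
s=ctrl.read_state();e=np.array(s["eef_pos"])
ctrl.move_l(list(e+[0,0,.09]),max_speed=.1)
ctrl.move_l(list(e+[0,0,.22]),max_speed=.2)
j=list(ctrl.read_state()["joints"]);j[0]-=.1
for n in ("top","scene"):
    avg([("tablet",(.558,.0155),0,.017,.068,.085),("plate",(.558,.0155),.026,.036,.035,.055),("base",(.5115,.2615),.012,.026,.013,.025),("handletop",(.513,.2615),0,.025,.098,.112)],5,n)
print(ctrl.read_state()["time"])
p=shot("wrist");c=cloud(p,np.ones((384,512),bool))
H=c[(np.hypot(c[:,0]-.5115,c[:,1]-.2615)<.03)&(c[:,2]>.098)&(c[:,2]<.115)];print("handle",cv2.minAreaRect(np.float32(H[:,:2]*1000)),np.median(H[:,2]))
H=c[(np.hypot(c[:,0]-.5115,c[:,1]-.2615)<.055)&(abs(c[:,2]-.010)<.003)]
print("dish",cv2.minEnclosingCircle(np.float32(H[:,:2]*1000)),len(H))
cv2.imwrite("pics/s5.png",cv2.resize(ctrl.camera("scene")["image"][100:340,100:400],(750,600)))
E
```

```text
scene tamper (360, array([0.0052, 0.0022, 0.037 ]), array([0.5104, 0.2616, 0.037 ]))
True 35.7083 [0.51131323 0.26137853 0.07366322] [-0.36631394 -0.7342472   4.52673971]
top tablet (534, array([ 0.0008, -0.0145,  0.0774]), array([0.5581, 0.0158, 0.0775]))
top plate (976, array([ 0.0046, -0.0029,  0.0473]), array([0.5591, 0.0158, 0.0474]))
top base (586, array([0.0122, 0.0007, 0.0194]), array([0.5113, 0.2621, 0.0194]))
top handletop (63, array([-0.0548, -0.1779,  0.1012]), array([0.51  , 0.2592, 0.1023]))
scene tablet (574, array([-0.0052, -0.0149,  0.0779]), array([0.5579, 0.0157, 0.0779]))
scene plate (220, array([ 0.0101, -0.0059,  0.0481]), array([0.547 , 0.0189, 0.0481]))
scene base (438, array([-0.0003, -0.0038,  0.0203]), array([0.5109, 0.2616, 0.0204]))
scene handletop (335, array([-0.058 ,  0.0616,  0.1054]), array([0.509 , 0.2602, 0.1053]))
38.8917
handle ((509.99346923828125, 261.1989440917969), (25.577611923217773, 25.913681030273438), 82.31712341308594) 0.10435597751529199
dish ((511.79083251953125, 263.48052978515625), 46.3797721862793) 834
```

View pics/s5.png

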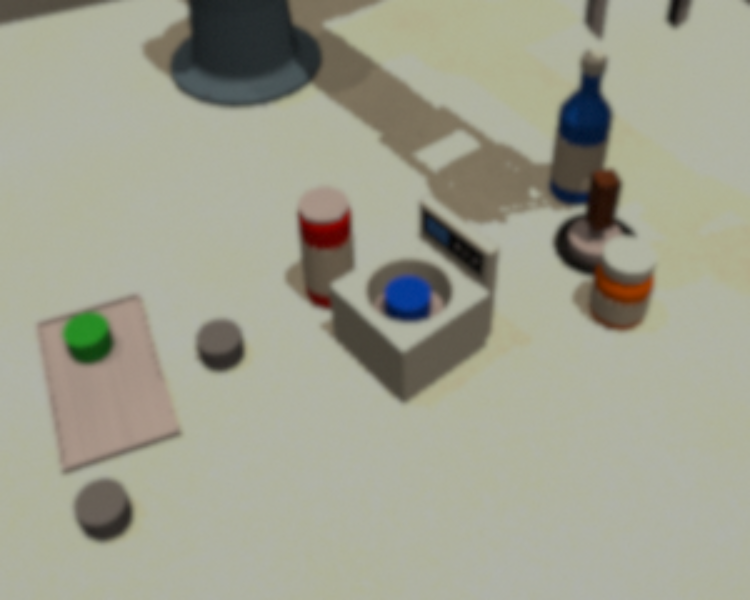

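The final picture shows the tablet flat and centred in the bore at (408,298), and the tamper upright in its dish at (603,215). Plate and tablet slopes are 0.015 rad or less, nothing else has moved and the gripper is clear.

```bash
python3 -c "
from station import ctrl
print(ctrl.hand_in())"
```

```text
the job is handed in; nothing more can be done
None
```

I handed the job in at about 39 s of the 67 s; no verdict came back. By my last measurements the blue tablet is flat and centred on the bottomed-out, level plate, the tamper stands upright in its dish, and nothing else moved.

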